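Clear the glue bottles and hold the last motif piece over the mosaic gap

TASK

Put the two glue bottles that stand in the gap of the bottle-cap mosaic panel upright into free compartments of the divided plywood crate, one in each, and let go of them. Then take the cap piece that fits the gap by its wooden block, carry it over the things in between and hold it hovering over the gap, level, squarely lined up and centred, with its underside one to two centimetres above the tops of the caps around the gap, so that glue can be run in below it. The piece must never touch the panel, the other things on the table stay where they are, and you finish while still holding the piece there, motionless.

Things in the scene. Friction and masses are not known exactly. Their poses are not given: they have to be found in the camera images.
- panel: the mosaic panel: plywood board 212 x 276 x 8 mm lying flat, fixed to the table, covered with rows of red, black and white bottle caps (30 mm across, 14 mm high, tops 22 mm above the table), with a bare rectangular gap in its middle. Origin: centre of the underside; x across its short side, y along its long side, z up.
- gap (a point): centre of the gap, at the height of the tops of the surrounding caps (22 mm above the table). The gap is 70 mm along the panel's x and 134 mm along its y; its floor lies 14 mm below this point. Axes as the panel's.
- piece: the motif piece that fits the gap: loose flat plate of 2 x 4 caps, 64 mm along its x, 128 mm along its y, 18 mm high; on top stands an upright wooden carrying block, 22 mm wide along the piece's own x, 60 mm long along its y, from 18 to 63 mm above the underside, centred. About 0.13 kg. Origin: centre of the underside, z up. It lies on the table at the robot's right.
- small_piece: another piece, which does not fit: 2 x 2 caps, 64 x 64 mm, with a block of the same width and height and 40 mm long. Loose; leave it alone. Origin: centre of the underside. The two pieces swap places between starts.
- bottle_a: one of two equal loose white glue bottles standing side by side in the gap (on the panel's board, about 76 mm apart along the panel's y): straight round body 42 mm in diameter up to 100 mm, then a small pointed nozzle up to 125 mm. About 0.13 kg. Origin: centre of the underside, z up.
- bottle_b: the other glue bottle, the same. Origin: centre of the underside, z up. Either may go into either free compartment.
- crate: divided plywood crate, fixed to the table: 157 x 157 mm outside, 45 mm high, open on top, walls and dividers 5 mm, floor 5 mm thick, four square compartments 71 mm wide whose centres lie at x = +-38 mm, y = +-38 mm in its own frame. Any turn about the vertical. One compartment is taken by the jar. Origin: centre of the underside, z up.
- jar: clear jar, 48 mm in diameter, 95 mm high, standing in one compartment of the crate; leave it there. Origin: centre of the underside.
- tub: clear round tub with white caps, 110 mm across the rim, 120 mm high, standing beyond the crate; leave it. Origin: centre of the underside.

How it is judged:
On the way:
1. both glue bottles stand upright in compartments of the crate and are let go (x of bottle_a in the frame of crate between -0.075 and 0.075 m and y of bottle_a in the frame of crate between -0.075 and 0.075 m and z of each of bottle_a, bottle_b in the frame of crate below 0.012 m and angle between each of bottle_a, bottle_b's own z axis and vertical below 0.12 rad and contact force between each of bottle_a, bottle_b and the fingers below 0.2 N and linear speed of each of bottle_a, bottle_b below 0.03 m/s and x of bottle_b in the frame of crate between -0.075 and 0.075 m and y of bottle_b in the frame of crate between -0.075 and 0.075 m), for 0.2 s.
At the end, for the whole second after the job is handed in: Both bottles upright (7 degrees) on compartment floors, let go, at rest; the fitting piece held by the fingers alone, still, underside 4 to 27 mm above the caps around the gap, centred within 9 mm, lined up within 7 degrees, level within 6 degrees, touching nothing else (all of step 1 and z of piece in the frame of gap between 0.004 and 0.027 m and horizontal distance between piece and gap below 0.009 m and angle between the y axis of piece and the y axis of panel, either way round below 0.12 rad and angle between piece's own z axis and vertical below 0.1 rad and linear speed of piece below 0.02 m/s and contact force between piece and the fingers above 1 N and contact force between piece and panel below 0.2 N and contact force between piece and bottle_a below 0.2 N and contact force between piece and bottle_b below 0.2 N and contact force between piece and crate below 0.2 N and contact force between piece and jar below 0.2 N and contact force between piece and tub below 0.2 N and contact force between piece and small_piece below 0.2 N); the arm keeps its last pose, push and grip.
It fails at once if the piece touches the panel (contact force between piece and panel above 0.5 N).
It fails at once if the jar is shifted by more than 25 mm or tipped (distance of jar from where it was at the start of the episode above 0.025 m or angle between jar's own z axis and vertical above 0.3 rad).
It fails at once if the small piece is shifted by more than 25 mm or tipped (distance of small_piece from where it was at the start of the episode above 0.025 m or angle between small_piece's own z axis and vertical above 0.3 rad).
It fails at once if the tub is shifted by more than 25 mm or tipped (distance of tub from where it was at the start of the episode above 0.025 m or angle between tub's own z axis and vertical above 0.3 rad).
It also fails if it takes over 72 s, if anything falls off the work surface, if the arm or the gripper's body presses on something with over 40 N, if the wrist force passes 120 N, or if a joint passes its speed limit or range.

ROBOT

A 6-joint arm with a two-finger parallel gripper is mounted at the origin on the work surface. World frame = base frame: x ahead of the robot, y to its left, z up, the work surface at z = 0. Lengths are in m, angles in rad, forces in N, time in s.
With the tool pointing down it reaches from about 0.4 to 0.825 m from the base axis. Payload 7 kg.
Tool frame: the origin (TCP) lies between the finger pads; the fingertips stand 17 mm ahead of it and the grasp point (between the pads) lies 2 mm behind it; z points along the fingers, y is the line along which they close (so a half turn about z gives the same grasp; the last joint's range is limited). The gripper opens to 85 mm and grips with 20 to 120 N. Pads are 22 mm wide; open, the fingers measure 114 mm over their backs; the gripper's body (76 mm by 85 mm) begins 54 mm behind the grasp point. The pads swing forward as they close: fully open they stand 13 mm farther back than shut.
Start: joints at [1.585, 0.359, 0.012, 0, -1.224, -0.288], TCP at [0.183, 0.65, 0.248] pointing down, gripper open.
Joint ranges: [-3.07, 3.07], [-1.43, 2.12], [-1.02, 1.25], [-3.03, 1.67], [-3.05, -0], [-3.03, 3.03]. Speed limits (rad/s): [2.39, 2.39, 3.01, 3.14, 3.14, 3.14].

INTERFACE

Orientations are given as a rotation vector (axis times angle).
In Python, from rig import * gives the robot as it stands.
- The arm moves only by the shell command python3 -m inch 'ROWS' [OPENING] [FORCE]. ROWS is JSON, a list of rows, each a list of 2 entries, a list of its own where there are three numbers: the shift along the tool's x, y, z in cm, then the turn, a rotation vector about the tool's x, y, z in rad. In form: [[[dx, dy, dz], [rx, ry, rz]], ...]. A call has exactly 8 rows; each row shifts and turns the commanded pose from where the row before left it, along the tool's axes as they then stand; what a row does not reach is not made up. A row lasts 1/12 s, in which the tool goes at most 41.7 mm and 7.16 degrees, less where a joint would pass 70% of its speed; a pose out of reach is approached as far as the arm can. A call with a gripper value outside its range is refused whole. OPENING is the finger opening in cm, from 0 to 8.54, set as the call begins (- or left out, the last holds). The fingers move at their own pace and stop on an object; FORCE is the grip in N (left out, the last holds). Time passes only in rows, so rows that do not move let the fingers close, or fill a call up. It gives the time, the measured TCP pose, the force, the opening and the grip force at its end, in the units of the state.
- get_state(): the state, without advancing time (a new reading comes with each control period).
- snapshot(name): name is "side" or "top"; returns a dict with "color" (420x560x3 uint8, red, green, blue), "mtx" (3x3 intrinsics, pixels), "k1" (the pictures are not rectified: a ray, as slopes to the right and down, at radius r is drawn at 1 + k1 r^2 times it, then the intrinsics apply), "position" and "rotation" of the camera in the world. Camera axes: x right, y down, z forward; pixel columns grow to the right and rows downward; lengths in m; the calibration is good to about 2 mm. A picture is of the moment at which its call begins. There is no depth.
- close_job(): hands the job in; it is judged then, once.
Trained networks look in a picture, given as the dict that the camera call returned (one of the last four; its "shot" number tells which), for a name from the list of things; names that differ only in an ending like _2 or _b are one class to them, and where a whole thing is asked for, a point or a joint stands for the part that bears it (a point fixed in the world has none). Each returns a list of dicts, best first, with "confidence" (0 to 1); they miss things now and then, are a little off and sometimes report something else, mostly with a low value. They report only what shows in the picture. A call takes as long as a camera call.
- silhouettes(label, picture): "mask" (420x560 bool, what is visible of it) and "xy" ([column, row] in pixels, amid what is visible of it).
- pinpoint(label, picture): "xy" ([column, row] in pixels: a listed point, or the origin of a listed thing).
The state is a dict: "time_s": time; "joint_positions": joint angles; "joint_velocities": joint speeds; "effort": joint torques, N m; "eef_pos": TCP position; "tool_rot": TCP orientation; "ft_force": force on the tool from outside, world axes, zero at the start; "moment": the same for the moment, N m; "grip_width": opening from 0.0 (shut) to 1.0 (fully open); "grasp_force": force on a finger pad.
Only numpy, scipy, OpenCV 4.12 (cv2) and the standard library are available. Lean on these libraries where they do the work, as an engineer would, in place of code of your own. Each camera call takes 0.05 s, during which the arm holds its last target. There are 200 camera calls.

## Working session

There is one attempt and no reset: what is moved stays moved. The work goes in short steps, Python scripts to look and compute and a shell command to move; the robot and the scene stay as the last step left them, time stands still between calls to the robot, and variables do not carry over. Pictures are saved under pics/ and viewed, at most 10 in all, crops included, and the job is handed in when it is done.

```bash
mkdir -p pics; ls; cat > h.py <<'E'
from rig import *
import numpy as np, cv2
from scipy.spatial.transform import Rotation as R
def ray(p,xy):
    K=np.array(p["mtx"]);d=np.array([p["k1"],0,0,0,0.])
    u=cv2.undistortPoints(np.array([[xy]],float),K,d)[0,0]
    v=np.array(p["rotation"])@np.array([u[0],u[1],1.]); return np.array(p["position"]),v
def at(p,xy,z):
    o,v=ray(p,xy); return o+v*(z-o[2])/v[2]
def proj(p,X):
    Rm=np.array(p["rotation"]);c=Rm.T@(np.array(X)-p["position"])
    s=c[:2]/c[2]; s=s*(1+p["k1"]*(s@s)); K=np.array(p["mtx"]); return (K[:2,:2]@s+K[:2,2])
E
python3 - <<'E'
from h import *
s=get_state();print(s["eef_pos"],s["tool_rot"],s["time_s"],s["grip_width"])
P={}
ims=[]
for n in("top","side"):
    p=snapshot(n);print(n,np.round(p["position"],3),p["k1"],np.round(p["rotation"],3).tolist())
    cv2.imwrite(f"pics/{n}0.png",p["color"][:,:,::-1])
    for l in("panel","gap","piece","small_piece","bottle_a","crate","jar","tub"):
        zz={"gap":.022,"bottle_a":.008,"jar":.005}.get(l,0)
        for d in pinpoint(l,p)[:3]:
            print(l,np.round(d["xy"],1),round(d["confidence"],2),np.round(at(p,d["xy"],zz),3))
E
```

```text
pics
[0.18241443 0.64941574 0.24735386] [ 3.11052067e+00 -4.28739772e-01 -1.54041313e-04] 0.0 1.003665447386765
top [ 0.433 -0.012  1.241] -0.04203546716522109 [-2.191, 2.136, -0.105]Traceback (most recent call last):
  File "<stdin>", line 11, in <module>
  File "h.py", line 9, in at
    o,v=ray(p,xy); return o+v*(z-o[2])/v[2]
                                       ~^^^
IndexError: invalid index to scalar variable.
```

```bash
sed -i 's/np.array(p\["rotation"\])/R.from_rotvec(p["rotation"]).as_matrix()/' h.py
python3 - <<'E'
from h import *
for n in("top","side"):
    p=snapshot(n)
    cv2.imwrite(f"pics/{n}0.png",p["color"][:,:,::-1]);print(n,np.round(p["position"],3))
    for l in("panel","gap","piece","small_piece","bottle_a","crate","jar","tub"):
        zz={"gap":.022,"bottle_a":.008,"jar":.005}.get(l,0)
        for d in pinpoint(l,p)[:3]:
            print(l,np.round(d["xy"],1),round(d["confidence"],2),np.round(at(p,d["xy"],zz),3))
    for l in("piece","bottle_a","crate","panel","gap"):
        for d in silhouettes(l,p)[:2]:
            m=d["mask"].astype(np.uint8);c=max(cv2.findContours(m,0,1)[0],key=cv2.contourArea)
            r=cv2.boxPoints(cv2.minAreaRect(c));print("sil",l,round(d["confidence"],2),np.round(r).tolist())
E
```

```text
top [ 0.433 -0.012  1.241]
panel [173.4 203.3] 0.72 [0.586 0.263 0.   ]
gap [175.4 203.8] 0.95 [0.582 0.253 0.022]
piece [418.2 204.6] 0.77 [ 0.597 -0.319  0.   ]
small_piece [425.7 263.4] 0.63 [ 0.459 -0.337  0.   ]
bottle_a [191.9 211.7] 0.98 [0.566 0.216 0.008]
bottle_a [163.2 204.4] 0.95 [0.582 0.285 0.008]
crate [312.4 246.9] 0.95 [ 0.491 -0.07   0.   ]
jar [309.2 270.3] 0.55 [ 0.436 -0.063  0.005]
tub [308.1 143. ] 0.93 [ 0.74  -0.055  0.   ]
tub [317.2 248. ] 0.73 [ 0.488 -0.081  0.   ]
sil piece 0.69 [[388.0, 198.0], [440.0, 182.0], [449.0, 208.0], [396.0, 225.0]]
sil bottle_a 0.96 [[138.0, 202.0], [146.0, 185.0], [173.0, 198.0], [164.0, 215.0]]
sil bottle_a 0.76 [[171.0, 208.0], [182.0, 192.0], [206.0, 208.0], [195.0, 224.0]]
sil crate 0.75 [[269.0, 233.0], [329.0, 196.0], [365.0, 256.0], [305.0, 293.0]]
sil panel 0.81 [[110.0, 240.0], [126.0, 150.0], [242.0, 170.0], [226.0, 260.0]]
sil gap 0.92 [[111.0, 240.0], [125.0, 150.0], [242.0, 170.0], [227.0, 259.0]]
side [0.512 0.613 0.537]
panel [256.8 341.1] 0.74 [0.586 0.249 0.   ]
gap [259.9 335.7] 0.85 [0.579 0.254 0.022]
piece [273.9 161.8] 0.67 [ 0.605 -0.326  0.   ]
piece [207.5 222.5] 0.67 [ 0.732 -0.05   0.   ]
small_piece [325.  161.4] 0.86 [ 0.463 -0.332  0.   ]
bottle_a [253. 361.] 0.7 [0.587 0.29  0.008]
crate [314.6 219.5] 0.73 [ 0.493 -0.071  0.   ]
jar [339.9 218.7] 0.59 [ 0.437 -0.07   0.005]
sil piece 0.57 [[254.0, 147.0], [276.0, 136.0], [295.0, 172.0], [274.0, 184.0]]
sil bottle_a 0.64 [[253.0, 270.0], [281.0, 270.0], [281.0, 331.0], [253.0, 331.0]]
sil bottle_a 0.62 [[233.0, 311.0], [264.0, 307.0], [272.0, 371.0], [241.0, 375.0]]
sil crate 0.65 [[263.0, 197.0], [345.0, 164.0], [369.0, 223.0], [287.0, 256.0]]
sil panel 0.98 [[161.0, 416.0], [182.0, 265.0], [335.0, 286.0], [314.0, 437.0]]
sil gap 0.89 [[160.0, 415.0], [181.0, 265.0], [335.0, 286.0], [314.0, 437.0]]
sil gap 0.29 [[328.0, 219.0], [330.0, 178.0], [352.0, 180.0], [349.0, 220.0]]
```

View pics/top0.png

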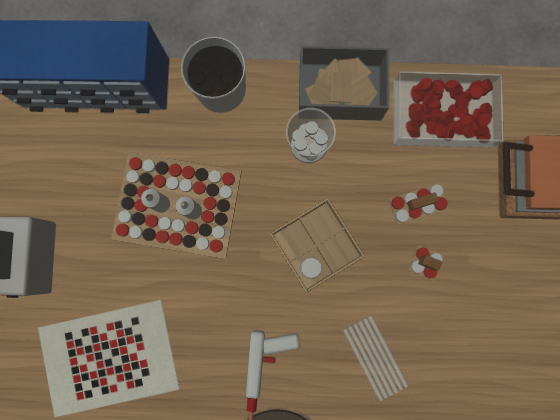

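View pics/side0.png

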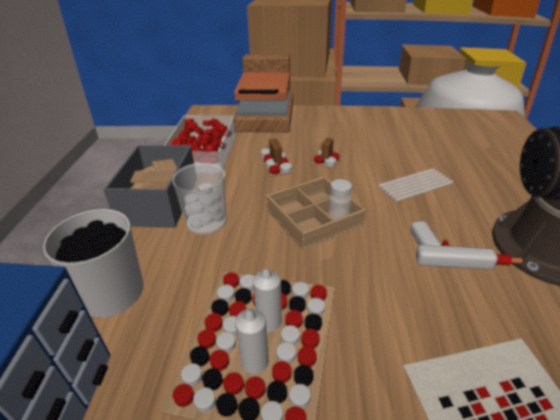

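```bash
cat > fit.py <<'E'
from h import *
from scipy.optimize import minimize
def box(a,b,z0,z1): return np.array([[x,y,z] for x in(-a/2,a/2) for y in(-b/2,b/2) for z in(z0,z1)])
t=np.linspace(0,2*np.pi,24,endpoint=False)
def cyl(r,z0,z1): return np.array([[r*np.cos(a),r*np.sin(a),z] for a in t for z in(z0,z1)])
M={"panel":[box(.212,.276,0,.008)],"crate":[box(.157,.157,0,.045)],
"piece":[box(.064,.128,0,.016),box(.022,.060,.018,.063)],"small_piece":[box(.064,.064,0,.016),box(.022,.04,.018,.063)],
"bottle_a":[cyl(.021,0,.1),np.vstack([cyl(.021,.098,.1),cyl(.004,.124,.125)])],"jar":[cyl(.024,0,.095)],"tub":[np.vstack([cyl(.055,.119,.12),cyl(.045,0,.001)])]}
S=4
def render(p,l,q,z=0):
    m=np.zeros((420*S,560*S),np.uint8);Rz=R.from_euler("z",q[2]).as_matrix()
    for b in M[l]:
        uv=np.array([proj(p,Rz@v+[q[0],q[1],z]) for v in b])*S
        cv2.fillConvexPoly(m,cv2.convexHull(np.round(uv).astype(np.int32)),1)
    return cv2.resize(m.astype(np.float32),(560,420),interpolation=cv2.INTER_AREA)
def fit(l,q0,z=0,pics=None,hull=False,minc=.3,rng=(.03,.03)):
    T=[]
    for p in pics:
        best=None
        for d in silhouettes(l,p):
            if d["confidence"]<minc: continue
            g=proj(p,[q0[0],q0[1],z+.02]); m=d["mask"].astype(np.uint8)
            r=render(p,l,q0,z); i=(r*m).sum()/np.maximum(r,m).sum()
            if best is None or i>best[0]: best=(i,m)
        if best and best[0]>.25:
            m=best[1]
            if hull:
                c=np.vstack(cv2.findContours(m,0,1)[0]);cv2.fillConvexPoly(m,cv2.convexHull(c),1)
            T.append((p,m.astype(np.float32)))
    out=[]
    for TT in ([T] if len(T)<2 else [T,T[:1],T[1:]]):
        f=lambda q:sum(1-np.minimum(render(p,l,q,z),m).sum()/np.maximum(render(p,l,q,z),m).sum() for p,m in TT)
        s=np.array([q0,np.add(q0,[.01,0,0]),np.add(q0,[0,.01,0]),np.add(q0,[0,0,.15])])
        r=minimize(f,q0,method="Nelder-Mead",options=dict(initial_simplex=s,maxiter=70))
        out.append((np.round(r.x,4).tolist(),round(r.fun/len(TT),3)))
    print(l,len(T),out,flush=True)
E
python3 - <<'E'
from fit import *
P=[snapshot("top"),snapshot("side")]
fit("panel",[.586,.255,-.2],0,P,True)
fit("crate",[.492,-.07,.5],0,P,True)
fit("piece",[.6,-.322,.3],0,P)
fit("small_piece",[.461,-.335,-.2],0,P)
fit("bottle_a",[.566,.216,0],.008,P)
fit("bottle_a",[.582,.285,0],.008,P)
fit("jar",[.437,-.065,0],.005,P)
fit("tub",[.736,-.052,0],0,P)
for s in("top","side"): pass
E
```

```text
panel 2 [([0.5817, 0.2546, -0.1429], np.float64(0.016)), ([0.5812, 0.2536, -0.1428], np.float64(0.021)), ([0.5819, 0.256, -0.1421], np.float64(0.008))]
crate 2 [([0.4936, -0.0769, 0.5719], np.float64(0.031)), ([0.4935, -0.0785, 0.569], np.float64(0.026)), ([0.4933, -0.0746, 0.5652], np.float64(0.022))]
piece 2 [([0.5979, -0.3171, 0.3226], np.float64(0.085)), ([0.5981, -0.3173, 0.3426], np.float64(0.067)), ([0.5989, -0.3159, 0.2958], np.float64(0.082))]
small_piece 2 [([0.4589, -0.3342, -0.3839], np.float64(0.086)), ([0.4587, -0.335, -0.4032], np.float64(0.055)), ([0.4598, -0.331, -0.3014], np.float64(0.084))]
bottle_a 2 [([0.5684, 0.2144, 0.1103], np.float64(0.149)), ([0.5679, 0.2146, 0.0317], np.float64(0.117)), ([0.5686, 0.2144, -0.0101], np.float64(0.177))]
bottle_a 2 [([0.5836, 0.2908, 0.07], np.float64(0.073)), ([0.5824, 0.2899, 0.1163], np.float64(0.087)), ([0.584, 0.2911, 0.09], np.float64(0.036))]
jar 2 [([0.4408, -0.0633, -0.0128], np.float64(0.172)), ([0.4409, -0.0634, -0.0204], np.float64(0.063)), ([0.4412, -0.0718, 0.1273], np.float64(0.268))]
tub 2 [([0.735, -0.0558, 0.1735], np.float64(0.035)), ([0.7345, -0.0564, 0.191], np.float64(0.03)), ([0.7347, -0.0531, 0.0658], np.float64(0.025))]
```

```bash
cat > plan.py <<'E'
import sys
from h import *
# plan.py x y z yaw : shift in current tool axes (cm), and after the turn; turn about tool z
x,y,z,yaw=map(float,sys.argv[1:5]); s=get_state(); T=R.from_rotvec(s["tool_rot"]); p=np.array(s["eef_pos"])
Tm=T.as_matrix(); cy=np.arctan2(Tm[1,1],Tm[0,1]); dy=(yaw-cy+np.pi/2)%np.pi-np.pi/2
d=np.array([x,y,z])-p
G=R.from_euler("z",cy+dy+np.pi/2)*R.from_euler("x",np.pi)   # closing axis at cy+dy
turn=(T.inv()*G).as_rotvec()
print("t",round(s["time_s"],2),"pos",np.round(p,4),"cyaw",round(cy,3),"q",np.round(s["joint_positions"],2),"ft",np.round(s["ft_force"],1))
print("turn",np.round(turn,3),"shift now",np.round(Tm.T@d*100,2),"shift after turn",np.round(G.as_matrix().T@d*100,2))
E
python3 plan.py .568 .215 .088 -.143
python3 -m inch '[[[0,0,0],[0,0,0.12]],[[0,0,0],[0,0,0.12]],[[0,0,0],[0,0,0.12]],[[0,0,0],[0,0,0.12]],[[0,0,0],[0,0,0.12]],[[0,0,0],[0,0,0.12]],[[0,0,0],[0,0,0.12]],[[0,0,0],[0,0,0.12]]]' 7
python3 -m inch '[[[0,0,0],[0,0,0.12]],[[0,0,0],[0,0,0.12]],[[0,0,0],[0,0,0.12]],[[0,0,0],[0,0,0.12]],[[0,0,0],[0,0,0]],[[0,0,0],[0,0,0]],[[0,0,0],[0,0,0]],[[0,0,0],[0,0,0]]]'
python3 plan.py .568 .215 .088 -.143
```

```text
t 2.4 pos [0.1825 0.6498 0.2483] cyaw -1.845 q [ 1.59  0.36  0.01  0.   -1.22 -0.29] ft [ 0.1  0.1 -0.4]
turn [ 0.   -0.    1.44] shift now [48.87 31.44 16.03] shift after turn [ 37.55 -44.35  16.03]
time_s: 3.07
eef_pos: [0.1825, 0.6498, 0.2483]
tool_rot: [2.557, -1.825, 0.0]
ft_force: [0.3, -0.3, 0.9]
grip_width: 0.821
grasp_force: 0.0
time_s: 3.73
eef_pos: [0.1825, 0.6498, 0.2483]
tool_rot: [-2.06, 2.371, 0.0]
ft_force: [1.5, 0.1, 0.4]
grip_width: 0.822
grasp_force: 0.0
t 3.73 pos [0.1825 0.6498 0.2483] cyaw 3.001 q [ 1.59  0.36  0.01 -0.   -1.22 -1.73] ft [1.5 0.1 0.4]
turn [0.    0.    0.003] shift now [ 37.67 -44.25  16.03] shift after turn [ 37.55 -44.36  16.03]
```

```bash

python3 -m inch '[[[2.35,-2.77,0],[0,0,0]],[[2.35,-2.77,0],[0,0,0]],[[2.35,-2.77,0],[0,0,0]],[[2.35,-2.77,0],[0,0,0]],[[2.35,-2.77,0],[0,0,0]],[[2.35,-2.77,0],[0,0,0]],[[2.35,-2.77,0],[0,0,0]],[[2.35,-2.77,0],[0,0,0]]]' >/dev/null
python3 -m inch '[[[2.35,-2.77,0],[0,0,0]],[[2.35,-2.77,0],[0,0,0]],[[2.35,-2.77,0],[0,0,0]],[[2.35,-2.77,0],[0,0,0]],[[2.35,-2.77,0],[0,0,0]],[[2.35,-2.77,0],[0,0,0]],[[2.35,-2.77,0],[0,0,0]],[[2.35,-2.77,0],[0,0,0]]]' >/dev/null
python3 plan.py .568 .215 .088 -.143
```

```text
t 5.07 pos [0.5686 0.213  0.2486] cyaw 3.001 q [ 0.68  0.25 -0.14 -0.   -1.18 -0.82] ft [-0.1  0.9  0. ]
turn [-0.     0.     0.002] shift now [-0.18  0.09 16.06] shift after turn [-0.19  0.09 16.06]
```

```bash

python3 -m inch '[[[-0.1,0,2],[0,0,0]],[[-0.1,0,2],[0,0,0]],[[0,0,2],[0,0,0]],[[0,0,2],[0,0,0]],[[0,0,2],[0,0,0]],[[0,0,2],[0,0,0]],[[0,0,2],[0,0,0]],[[0,0,2],[0,0,0]]]' >/dev/null
python3 plan.py .568 .215 .088 -.143
python3 -m inch '[[[0,0,0],[0,0,0]],[[0,0,0],[0,0,0]],[[0,0,0],[0,0,0]],[[0,0,0],[0,0,0]],[[0,0,0],[0,0,0]],[[0,0,0],[0,0,0]],[[0,0,0],[0,0,0]],[[0,0,0],[0,0,0]]]' 3 40
python3 -m inch '[[[0,0,-1],[0,0,0]],[[0,0,-1],[0,0,0]],[[0,0,-2],[0,0,0]],[[0,0,-2],[0,0,0]],[[0,0,-2],[0,0,0]],[[0,0,-2],[0,0,0]],[[0,0,-1],[0,0,0]],[[0,0,0],[0,0,0]]]'
python3 plan.py .546 -.088 .2 .572
python3 - <<'E'
from h import *
cv2.imwrite("pics/g1.png",snapshot("side")["color"][:,:,::-1])
E
```

```text
t 5.73 pos [0.568  0.2165 0.0876] cyaw 3.001 q [ 0.69  0.4  -0.34  0.   -0.84 -0.83] ft [-0.2  1.1 -0.5]
turn [-0.     0.     0.002] shift now [ 0.15 -0.02 -0.04] shift after turn [ 0.15 -0.02 -0.04]
time_s: 6.4
eef_pos: [0.568, 0.2166, 0.0888]
tool_rot: [-2.057, 2.374, -0.0]
ft_force: [-0.1, 0.2, 0.7]
grip_width: 0.478
grasp_force: 41.7
time_s: 7.07
eef_pos: [0.5692, 0.2173, 0.2019]
tool_rot: [-2.054, 2.37, -0.001]
ft_force: [0.3, 0.2, -1.4]
grip_width: 0.481
grasp_force: 41.5
t 7.07 pos [0.5692 0.2173 0.2019] cyaw 2.999 q [ 0.69  0.28 -0.21  0.   -1.07 -0.83] ft [ 0.3  0.2 -1.4]
turn [-0.005  0.002 -0.715] shift now [30.55 -2.04  0.09] shift after turn [24.41 18.48  0.19]
```

View pics/g1.png

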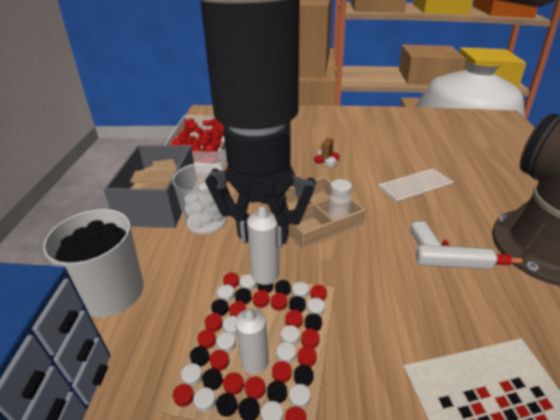

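```bash

python3 -m inch '[[[2,-0.2,0],[0,0,0]],[[3,-0.2,0],[0,0,0]],[[3.2,-0.2,0],[0,0,0]],[[3.2,-0.2,0],[0,0,0]],[[3.2,-0.2,0],[0,0,0]],[[3.2,-0.2,0],[0,0,0]],[[3.2,-0.2,0],[0,0,0]],[[3.2,-0.2,0],[0,0,0]]]' >/dev/null
python3 -m inch '[[[3.2,-0.2,0],[0,0,0]],[[2,-0.2,0],[0,0,0]],[[1.1,0,0],[0,0,0]],[[0,0,0],[0,0,0]],[[0,0,0],[0,0,0]],[[0,0,0],[0,0,0]],[[0,0,0],[0,0,0]],[[0,0,0],[0,0,0]]]' >/dev/null
python3 plan.py .546 -.088 .087 -.143
python3 - <<'E'
from fit import *
p=snapshot("side");q=snapshot("top")
cv2.imwrite("pics/c1.png",p["color"][:,:,::-1])
s=get_state()["eef_pos"]
fit("bottle_a",[s[0],s[1],0],s[2]-.081,[p,q])
E
```

```text
t 8.45 pos [ 0.5444 -0.0873  0.1982] cyaw 3.0 q [ 0.2   0.2  -0.33 -0.   -1.04 -0.34] ft [-0.6  0.4 -2.3]
turn [0.    0.    0.001] shift now [ 0.04 -0.17 11.12] shift after turn [ 0.04 -0.17 11.12]
bottle_a 1 [([0.5431, -0.0898, 0.0508], np.float64(0.094))]
```

View pics/c1.png

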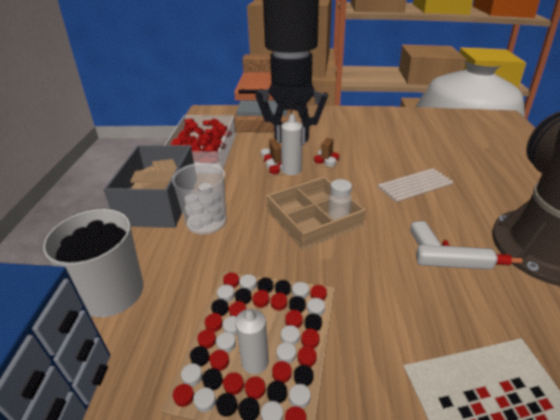

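```bash

python3 -m inch '[[[0,-0.15,1],[0,0,0]],[[0,0,2],[0,0,0]],[[0,0,2],[0,0,0]],[[0,0,2],[0,0,0]],[[0,0,2],[0,0,0]],[[0,0,1.0],[0,0,0]],[[0,0,0.5],[0,0,0]],[[0,0,0],[0,0,0]]]' 
python3 plan.py .546 -.088 .087 -.143
```

```text
time_s: 9.32
eef_pos: [0.5452, -0.0886, 0.0922]
tool_rot: [2.056, -2.373, -0.002]
ft_force: [-0.6, -0.2, -0.0]
grip_width: 0.481
grasp_force: 41.4
t 9.32 pos [ 0.5452 -0.0886  0.0922] cyaw 2.999 q [ 0.19  0.31 -0.46 -0.   -0.8  -0.34] ft [-0.6 -0.2 -0. ]
turn [ 0.002 -0.001  0.   ] shift now [-0.07 -0.07  0.52] shift after turn [-0.07 -0.07  0.52]
```

```bash

python3 -m inch '[[[0,0,0.1],[0,0,0]],[[0,0,0.1],[0,0,0]],[[0,0,0.1],[0,0,0]],[[0,0,0.1],[0,0,0]],[[0,0,0.1],[0,0,0]],[[0,0,0],[0,0,0]],[[0,0,0],[0,0,0]],[[0,0,0],[0,0,0]]]' 

```

```text
time_s: 9.98
eef_pos: [0.5458, -0.0885, 0.0884]
tool_rot: [-2.057, 2.374, -0.0]
ft_force: [-0.4, -0.1, -0.6]
grip_width: 0.478
grasp_force: 41.4
```

```bash

python3 -m inch '[[[0,0,0.1],[0,0,0]],[[0,0,0.1],[0,0,0]],[[0,0,0.05],[0,0,0]],[[0,0,0],[0,0,0]],[[0,0,0],[0,0,0]],[[0,0,0],[0,0,0]],[[0,0,0],[0,0,0]],[[0,0,0],[0,0,0]]]' 

```

```text
time_s: 10.65
eef_pos: [0.5457, -0.0885, 0.0858]
tool_rot: [2.057, -2.374, 0.0]
ft_force: [0.1, -0.9, -1.1]
grip_width: 0.482
grasp_force: 41.4
```

```bash

python3 -m inch '[[[0,0,0.1],[0,0,0]],[[0,0,0.1],[0,0,0]],[[0,0,0],[0,0,0]],[[0,0,0],[0,0,0]],[[0,0,0],[0,0,0]],[[0,0,0],[0,0,0]],[[0,0,0],[0,0,0]],[[0,0,0],[0,0,0]]]' 

```

```text
time_s: 11.32
eef_pos: [0.5463, -0.0886, 0.0854]
tool_rot: [-2.057, 2.373, -0.002]
ft_force: [-3.9, 0.1, 11.9]
grip_width: 0.474
grasp_force: 42.0
```

```bash

python3 -m inch '[[[0,0,0],[0,0,0]],[[0,0,0],[0,0,0]],[[0,0,0],[0,0,0]],[[0,0,0],[0,0,0]],[[0,0,0],[0,0,0]],[[0,0,0],[0,0,0]],[[0,0,0],[0,0,0]],[[0,0,0],[0,0,0]]]' 6.6
python3 -m inch '[[[0,0,-2],[0,0,0]],[[0,0,-2],[0,0,0]],[[0,0,-2],[0,0,0]],[[0,0,-2],[0,0,0]],[[0,0,-2],[0,0,0]],[[0,0,-2],[0,0,0]],[[0,0,-2],[0,0,0]],[[0,0,-2],[0,0,0]]]' >/dev/null
python3 plan.py .5835 .2905 .088 -.143
python3 - <<'E'
from fit import *
p=snapshot("side");q=snapshot("top")
cv2.imwrite("pics/c2.png",p["color"][:,:,::-1])
fit("bottle_a",[.546,-.0885,0],.005,[p,q])
fit("bottle_a",[.5835,.2905,0],.008,[p,q])
E
```

```text
time_s: 11.98
eef_pos: [0.5457, -0.0885, 0.0837]
tool_rot: [2.057, -2.374, -0.0]
ft_force: [0.4, 0.2, -0.0]
grip_width: 0.769
grasp_force: 0.0
t 12.65 pos [ 0.5455 -0.0885  0.2449] cyaw 2.999 q [ 0.19  0.16 -0.27 -0.   -1.14 -0.34] ft [ 0.7  0.1 -0.2]
turn [-0.  0. -0.] shift now [-38.05   1.64  15.69] shift after turn [-38.05   1.64  15.69]
bottle_a 1 [([0.5465, -0.1014, 0.1124], np.float64(0.142))]
bottle_a 1 [([0.5835, 0.2906, 0.1282], np.float64(0.056))]
```

View pics/c2.png

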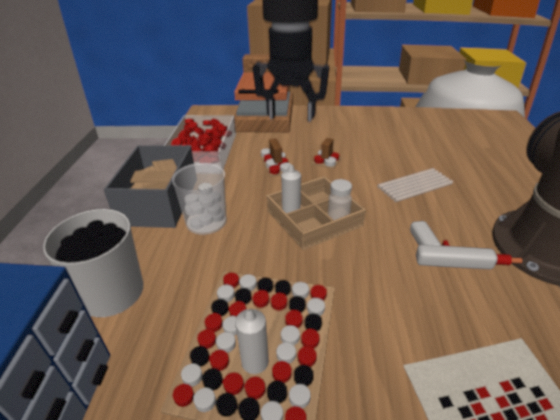

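```bash

python3 -m inch '[[[-2.4,0.1,0],[0,0,0]],[[-2.4,0.1,0],[0,0,0]],[[-2.4,0.1,0],[0,0,0]],[[-2.4,0.1,0],[0,0,0]],[[-2.4,0.1,0],[0,0,0]],[[-2.4,0.1,0],[0,0,0]],[[-2.4,0.1,0],[0,0,0]],[[-2.4,0.1,0],[0,0,0]]]' >/dev/null
python3 -m inch '[[[-2.4,0.1,0],[0,0,0]],[[-2.4,0.1,0],[0,0,0]],[[-2.4,0.1,0],[0,0,0]],[[-2.4,0.1,0],[0,0,0]],[[-2.4,0.1,0],[0,0,0]],[[-2.4,0.1,0],[0,0,0]],[[-2.4,0.1,0],[0,0,0]],[[-1.2,0.1,0],[0,0,0]]]' >/dev/null
python3 plan.py .5835 .2905 .088 -.143
```

```text
t 14.28 pos [0.5827 0.2841 0.242 ] cyaw 3.0 q [ 0.75  0.32 -0.06 -0.   -1.19 -0.9 ] ft [-0.2 -0.2 -0.3]
turn [ 0.001 -0.002  0.001] shift now [-0.67 -0.02 15.4 ] shift after turn [-6.40e-01  1.00e-02  1.54e+01]
```

```bash

python3 -m inch '[[[-0.4,0,2],[0,0,0]],[[-0.35,0,2],[0,0,0]],[[0,0,2],[0,0,0]],[[0,0,2],[0,0,0]],[[0,0,2],[0,0,0]],[[0,0,2],[0,0,0]],[[0,0,2],[0,0,0]],[[0,0,1.6],[0,0,0]]]' >/dev/null
python3 plan.py .5835 .2905 .088 -.143
python3 -m inch '[[[0,0,0],[0,0,0]],[[0,0,0],[0,0,0]],[[0,0,0],[0,0,0]],[[0,0,0],[0,0,0]],[[0,0,0],[0,0,0]],[[0,0,0],[0,0,0]],[[0,0,0],[0,0,0]],[[0,0,0],[0,0,0]]]' 3 40
python3 -m inch '[[[0,0,-1],[0,0,0]],[[0,0,-1],[0,0,0]],[[0,0,-2],[0,0,0]],[[0,0,-2],[0,0,0]],[[0,0,-2],[0,0,0]],[[0,0,-2],[0,0,0]],[[0,0,-1],[0,0,0]],[[0,0,0],[0,0,0]]]'
python3 plan.py .505 -.0245 .087 -.143
```

```text
t 14.95 pos [0.583  0.2884 0.0852] cyaw 2.998 q [ 0.76  0.46 -0.24 -0.   -0.88 -0.9 ] ft [ 0.2  0.  -0.5]
turn [ 0.002 -0.002 -0.   ] shift now [-0.21 -0.02 -0.28] shift after turn [-0.21 -0.02 -0.28]
time_s: 15.62
eef_pos: [0.5841, 0.2895, 0.0882]
tool_rot: [-2.057, 2.374, 0.0]
ft_force: [-0.1, -0.2, -2.1]
grip_width: 0.477
grasp_force: 41.0
time_s: 16.28
eef_pos: [0.5853, 0.2903, 0.2017]
tool_rot: [-2.054, 2.37, -0.001]
ft_force: [0.7, 0.3, -1.2]
grip_width: 0.481
grasp_force: 41.0
t 16.28 pos [0.5853 0.2903 0.2017] cyaw 2.999 q [ 0.76  0.35 -0.11  0.   -1.1  -0.9 ] ft [ 0.7  0.3 -1.2]
turn [-0.004  0.004  0.   ] shift now [32.35  3.52 11.32] shift after turn [32.31  3.46 11.47]
```

```bash

python3 -m inch '[[[2,0.3,0],[0,0,0]],[[3,0.3,0],[0,0,0]],[[3.2,0.35,0],[0,0,0]],[[3.2,0.35,0],[0,0,0]],[[3.2,0.35,0],[0,0,0]],[[3.2,0.35,0],[0,0,0]],[[3.2,0.35,0],[0,0,0]],[[3.2,0.35,0],[0,0,0]]]' >/dev/null
python3 -m inch '[[[3.2,0.35,0],[0,0,0]],[[3,0.3,0],[0,0,0]],[[1.9,0.2,0],[0,0,0]],[[0,0,0],[0,0,0]],[[0,0,0],[0,0,0]],[[0,0,0],[0,0,0]],[[0,0,0],[0,0,0]],[[0,0,0],[0,0,0]]]' >/dev/null
python3 plan.py .505 -.0245 .087 -.143
```

```text
t 17.62 pos [ 0.5029 -0.0245  0.1975] cyaw 3.0 q [ 0.34  0.12 -0.43 -0.   -1.02 -0.48] ft [ 0.6 -0.8 -1. ]
turn [ 0.    -0.     0.001] shift now [-0.03 -0.21 11.05] shift after turn [-0.03 -0.2  11.05]
```

```bash

python3 -m inch '[[[0,-0.2,1],[0,0,0]],[[0,0,2],[0,0,0]],[[0,0,2],[0,0,0]],[[0,0,2],[0,0,0]],[[0,0,2],[0,0,0]],[[0,0,1.0],[0,0,0]],[[0,0,0.5],[0,0,0]],[[0,0,0],[0,0,0]]]' 
python3 -m inch '[[[0,0,0.1],[0,0,0]],[[0,0,0.1],[0,0,0]],[[0,0,0.1],[0,0,0]],[[0,0,0.1],[0,0,0]],[[0,0,0.1],[0,0,0]],[[0,0,0],[0,0,0]],[[0,0,0],[0,0,0]],[[0,0,0],[0,0,0]]]' 

```

```text
time_s: 18.28
eef_pos: [0.5043, -0.0254, 0.0917]
tool_rot: [2.056, -2.372, -0.001]
ft_force: [1.0, 0.2, -0.7]
grip_width: 0.48
grasp_force: 40.9
time_s: 18.95
eef_pos: [0.5049, -0.0255, 0.0879]
tool_rot: [-2.057, 2.374, -0.0]
ft_force: [-0.3, 0.3, -0.7]
grip_width: 0.48
grasp_force: 40.9
```

```bash

python3 -m inch '[[[0,0,0.1],[0,0,0]],[[0,0,0.1],[0,0,0]],[[0,0,0.1],[0,0,0]],[[0,0,0],[0,0,0]],[[0,0,0],[0,0,0]],[[0,0,0],[0,0,0]],[[0,0,0],[0,0,0]],[[0,0,0],[0,0,0]]]' 

```

```text
time_s: 19.62
eef_pos: [0.5048, -0.0255, 0.0849]
tool_rot: [-2.057, 2.374, -0.0]
ft_force: [-0.4, 0.1, -2.0]
grip_width: 0.48
grasp_force: 40.9
```

```bash

python3 -m inch '[[[0,0,0.08],[0,0,0]],[[0,0,0.05],[0,0,0]],[[0,0,0],[0,0,0]],[[0,0,0],[0,0,0]],[[0,0,0],[0,0,0]],[[0,0,0],[0,0,0]],[[0,0,0],[0,0,0]],[[0,0,0],[0,0,0]]]' 

```

```text
time_s: 20.28
eef_pos: [0.5049, -0.0254, 0.0838]
tool_rot: [-2.057, 2.374, -0.0]
ft_force: [-0.9, 0.1, 5.6]
grip_width: 0.48
grasp_force: 41.5
```

```bash

python3 -m inch '[[[0,0,0],[0,0,0]],[[0,0,0],[0,0,0]],[[0,0,0],[0,0,0]],[[0,0,0],[0,0,0]],[[0,0,0],[0,0,0]],[[0,0,0],[0,0,0]],[[0,0,0],[0,0,0]],[[0,0,0],[0,0,0]]]' 6.6
python3 -m inch '[[[0,0,-2],[0,0,0]],[[0,0,-2],[0,0,0]],[[0,0,-2],[0,0,0]],[[0,0,-2],[0,0,0]],[[0,0,-2],[0,0,0]],[[0,0,-2],[0,0,0]],[[0,0,-2],[0,0,0]],[[0,0,-2],[0,0,0]]]' >/dev/null
python3 plan.py .598 -.317 .048 .323
python3 - <<'E'
from fit import *
p=snapshot("side");q=snapshot("top")
cv2.imwrite("pics/c3.png",p["color"][:,:,::-1])
fit("bottle_a",[.505,-.0255,0],.005,[p,q])
fit("panel",[.5817,.2546,-.143],0,[q,p],True)
fit("piece",[.598,-.317,.32],0,[q,p])
for l in("piece",):
  for d in silhouettes(l,q)[:2]: print(np.round(d["xy"]),d["confidence"],d["mask"].sum())
c=q["color"][170:290,370:470,::-1];cv2.imwrite("pics/pc.png",cv2.resize(c,None,fx=6,fy=5,interpolation=cv2.INTER_CUBIC))
E
```

```text
time_s: 20.95
eef_pos: [0.5048, -0.0255, 0.0835]
tool_rot: [2.057, -2.374, -0.0]
ft_force: [-0.1, -0.8, 0.1]
grip_width: 0.773
grasp_force: 0.0
t 21.62 pos [ 0.5045 -0.0255  0.2446] cyaw 2.999 q [ 0.34  0.08 -0.36 -0.   -1.13 -0.48] ft [ 1.5 -1.  -0.2]
turn [-0.     0.    -0.466] shift now [ 27.52 -13.41  19.65] shift after turn [30.61  0.39 19.66]
bottle_a 1 [([0.5047, -0.0292, 0.1051], np.float64(0.203))]
panel 1 [([0.5818, 0.2559, -0.1447], np.float64(0.009))]
piece 2 [([0.5981, -0.3175, 0.33], np.float64(0.099)), ([0.598, -0.3173, 0.3385], np.float64(0.047)), ([0.5986, -0.3155, 0.2657], np.float64(0.142))]
[418. 203.] 0.78 1511
```

View pics/c3.png

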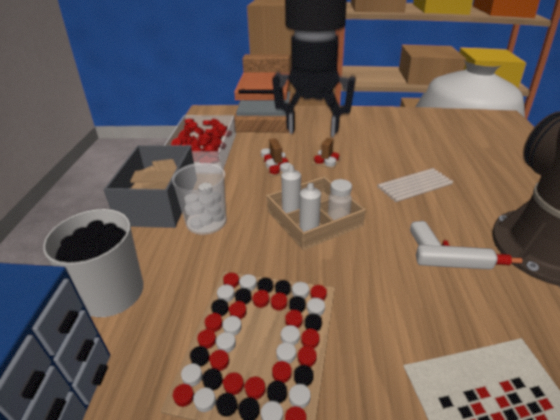

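View pics/pc.png

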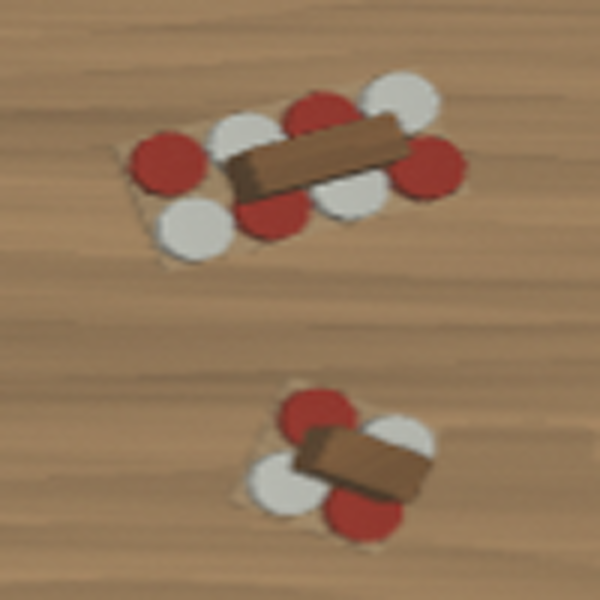

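```bash
python3 - <<'E'
from h import *
p=snapshot("top")
P=[at(p,[370-.42+x/6,170-.4+y/5],.018)[:2] for x,y in[(168,163),(401,102),(196,229),(428,167)]]
P=np.array(P);print(P.round(4),"c",P.mean(0).round(4))
for a,b in((0,1),(2,3)):
    d=P[a]-P[b];print(np.linalg.norm(d),np.arctan2(-d[0],d[1]))
B=np.array([at(p,[370-.42+x/6,170-.4+y/5],.063)[:2] for x,y in[(245,200),(410,157),(232,158),(390,113)]]);print(B.round(4),B.mean(0).round(4))
E
```

```text
[[ 0.5992 -0.2662]
 [ 0.6305 -0.3575]
 [ 0.5684 -0.2772]
 [ 0.5999 -0.368 ]] c [ 0.5995 -0.3172]
0.09655143828636556 0.3293449284354515
0.09608957505613748 0.33397919757980793
[[ 0.5771 -0.2858]
 [ 0.5982 -0.3481]
 [ 0.596  -0.2809]
 [ 0.6181 -0.3406]] [ 0.5973 -0.3139]
```

```bash

python3 -m inch '[[[0,0,0],[0,0,-0.119]],[[0,0,0],[0,0,-0.119]],[[0,0,0],[0,0,-0.118]],[[0,0,0],[0,0,-0.118]],[[0,0,0],[0,0,0]],[[2,0,0],[0,0,0]],[[3,0.05,0],[0,0,0]],[[3,0.05,0],[0,0,0]]]' 6
python3 -m inch '[[[3,0.05,0],[0,0,0]],[[3,0.05,0],[0,0,0]],[[3,0.05,0],[0,0,0]],[[3,0.05,0],[0,0,0]],[[3,0.05,0],[0,0,0]],[[3,0,0],[0,0,0]],[[3,0,0],[0,0,0]],[[1,0,0],[0,0,0]]]' >/dev/null
python3 plan.py .5985 -.317 .15 .331
python3 -m inch '[[[0,0,2],[0,0,0]],[[0,0,2],[0,0,0]],[[0,0,2],[0,0,0]],[[0,0,2],[0,0,0]],[[0,0,1],[0,0,0]],[[0,0,0],[0,0,0]],[[0,0,0],[0,0,0]],[[0,0,0],[0,0,0]]]' >/dev/null
python3 plan.py .5985 -.317 .043 .331
```

```text
time_s: 22.78
eef_pos: [0.5301, -0.1018, 0.2435]
tool_rot: [-2.555, 1.828, -0.0]
ft_force: [0.3, 0.3, -0.2]
grip_width: 0.707
grasp_force: 0.0
t 23.45 pos [ 0.5994 -0.3137  0.2421] cyaw -2.817 q [-0.19  0.37  0.01  0.   -1.21  0.52] ft [0.9 0.  0.3]
turn [ 0.002  0.    -0.006] shift now [0.29 0.18 9.21] shift after turn [0.28 0.19 9.21]
t 24.12 pos [ 0.5997 -0.3105  0.1548] cyaw -2.811 q [-0.19  0.42 -0.11  0.   -1.04  0.52] ft [0.5 0.5 0. ]
turn [-0.001 -0.001 -0.   ] shift now [ 0.56  0.34 11.19] shift after turn [ 0.57  0.33 11.18]
```

```bash

python3 -m inch '[[[0.5,0.3,2],[0,0,0]],[[0.07,0.03,2],[0,0,0]],[[0,0,2],[0,0,0]],[[0,0,2],[0,0,0]],[[0,0,1],[0,0,0]],[[0,0,0],[0,0,0]],[[0,0,0],[0,0,0]],[[0,0,0],[0,0,0]]]' >/dev/null
python3 plan.py .5985 -.317 .043 .331
python3 - <<'E'
from h import *
cv2.imwrite("pics/p1.png",cv2.resize(snapshot("side")["color"][60:240,180:420,::-1],None,fx=3,fy=3))
E
```

```text
t 24.78 pos [ 0.5988 -0.3171  0.0653] cyaw -2.81 q [-0.2   0.51 -0.19  0.   -0.86  0.53] ft [-0.1 -0.1  0.1]
turn [-0.002 -0.002  0.   ] shift now [-0.03  0.03  2.23] shift after turn [-0.02  0.03  2.23]
```

View pics/p1.png

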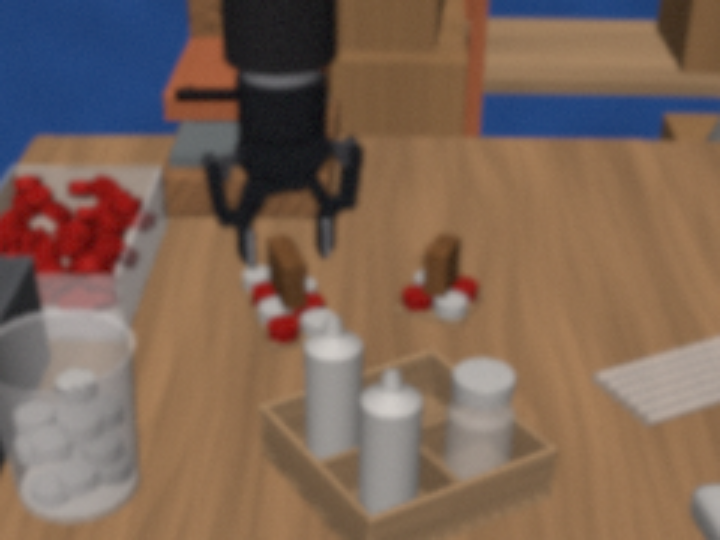

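```bash

python3 -m inch '[[[0,0,0.6],[0,0,0]],[[0,0,0.6],[0,0,0]],[[0,0,0.5],[0,0,0]],[[0,0,0.5],[0,0,0]],[[0,0,0],[0,0,0]],[[0,0,0],[0,0,0]],[[0,0,0],[0,0,0]],[[0,0,0],[0,0,0]]]'
python3 -m inch '[[[0,0,0],[0,0,0]],[[0,0,0],[0,0,0]],[[0,0,0],[0,0,0]],[[0,0,0],[0,0,0]],[[0,0,0],[0,0,0]],[[0,0,0],[0,0,0]],[[0,0,0],[0,0,0]],[[0,0,0],[0,0,0]]]' 1 60
python3 -m inch '[[[0,0,-0.5],[0,0,0]],[[0,0,-1],[0,0,0]],[[0,0,-2],[0,0,0]],[[0,0,-2],[0,0,0]],[[0,0,-2],[0,0,0]],[[0,0,-2],[0,0,0]],[[0,0,-2],[0,0,0]],[[0,0,-1.5],[0,0,0]]]' 
python3 -m inch '[[[0,0,-2],[0,0,0]],[[0,0,-2],[0,0,0]],[[0,0,-2],[0,0,0]],[[0,0,-1],[0,0,0]],[[0,0,0],[0,0,0]],[[0,0,0],[0,0,0]],[[0,0,0],[0,0,0]],[[0,0,0],[0,0,0]]]' 
python3 plan.py .582 .2552 .235 -.143
```

```text
time_s: 25.5
eef_pos: [0.5979, -0.3169, 0.0417]
tool_rot: [-2.557, 1.825, -0.001]
ft_force: [-0.2, 0.2, 0.4]
grip_width: 0.701
grasp_force: 0.0
time_s: 26.17
eef_pos: [0.5979, -0.3168, 0.0418]
tool_rot: [-2.557, 1.825, -0.001]
ft_force: [-0.4, 0.5, 3.1]
grip_width: 0.249
grasp_force: 59.3
time_s: 26.83
eef_pos: [0.5979, -0.317, 0.1741]
tool_rot: [-2.557, 1.825, -0.002]
ft_force: [0.9, -0.4, -0.8]
grip_width: 0.25
grasp_force: 58.8
time_s: 27.5
eef_pos: [0.597, -0.3165, 0.2397]
tool_rot: [2.556, -1.825, -0.004]
ft_force: [-0.2, 0.2, -1.3]
grip_width: 0.254
grasp_force: 58.9
t 27.5 pos [ 0.597  -0.3165  0.2397] cyaw -2.811 q [-0.2   0.37  0.   -0.   -1.21  0.53] ft [-0.2  0.2 -1.3]
turn [0.003 0.001 0.474] shift now [-54.56 -17.16   0.53] shift after turn [-56.37   9.63   0.47]
```

```bash

python3 -m inch '[[[0,0,0],[0,0,0.08]],[[0,0,0],[0,0,0.1]],[[0,0,0],[0,0,0.1]],[[0,0,0],[0,0,0.1]],[[0,0,0],[0,0,0.094]],[[0,0,0],[0,0,0]],[[-1,0.2,0],[0,0,0]],[[-2,0.3,0],[0,0,0]]]' >/dev/null
python3 -m inch '[[[-2.5,0.4,0],[0,0,0]],[[-2.5,0.4,0],[0,0,0]],[[-2.5,0.4,0],[0,0,0]],[[-2.5,0.4,0],[0,0,0]],[[-2.5,0.4,0],[0,0,0]],[[-2.5,0.4,0],[0,0,0]],[[-2.5,0.4,0],[0,0,0]],[[-2.5,0.4,0],[0,0,0]]]' >/dev/null
python3 -m inch '[[[-2.5,0.4,0],[0,0,0]],[[-2.5,0.4,0],[0,0,0]],[[-2.5,0.4,0],[0,0,0]],[[-2.5,0.4,0],[0,0,0]],[[-2.5,0.4,0],[0,0,0]],[[-2.5,0.4,0],[0,0,0]],[[-2.5,0.4,0],[0,0,0]],[[-2.5,0.4,0],[0,0,0]]]' >/dev/null
python3 -m inch '[[[-2.5,0.4,0],[0,0,0]],[[-2.5,0.4,0],[0,0,0]],[[-2.5,0.4,0],[0,0,0]],[[-2,0.3,0],[0,0,0]],[[-1,0.2,0],[0,0,0]],[[0,0,0],[0,0,0]],[[0,0,0],[0,0,0]],[[0,0,0],[0,0,0]]]'
python3 plan.py .582 .2552 .14 -.143
```

```text
time_s: 30.17
eef_pos: [0.5885, 0.2245, 0.2412]
tool_rot: [2.058, -2.373, -0.0]
ft_force: [0.5, -1.2, -1.3]
grip_width: 0.25
grasp_force: 58.8
t 30.17 pos [0.5885 0.2245 0.2412] cyaw 3.0 q [ 0.67  0.29 -0.1  -0.   -1.18 -0.82] ft [ 0.5 -1.2 -1.3]
turn [ 0.    -0.     0.001] shift now [-2.96  1.07 10.12] shift after turn [-2.95  1.08 10.12]
```

```bash

python3 -m inch '[[[-1,0.35,1],[0,0,0]],[[-1,0.35,2],[0,0,0]],[[-0.95,0.37,2],[0,0,0]],[[0,0,2],[0,0,0]],[[0,0,2],[0,0,0]],[[0,0,1],[0,0,0]],[[0,0,0],[0,0,0]],[[0,0,0],[0,0,0]]]' >/dev/null
python3 plan.py .582 .2552 .08 -.143
python3 - <<'E'
from fit import *
p=snapshot("side");q=snapshot("top");s=get_state();z=s["eef_pos"][2]-.0418
fit("piece",[.582,.255,-.143],z,[q,p])
a=cv2.resize(p["color"][140:420,120:400,::-1],None,fx=2,fy=2)
cv2.imwrite("pics/h1.png",a)
E
```

```text
t 30.83 pos [0.5826 0.2553 0.1414] cyaw 2.998 q [ 0.72  0.38 -0.22  0.   -0.98 -0.86] ft [ 0.1 -0.1 -1.2]
turn [ 0.    -0.001 -0.   ] shift now [0.01 0.05 6.14] shift after turn [0.01 0.05 6.14]
piece 1 [([0.5797, 0.2446, -0.1485], np.float64(0.5))]
```

View pics/h1.png

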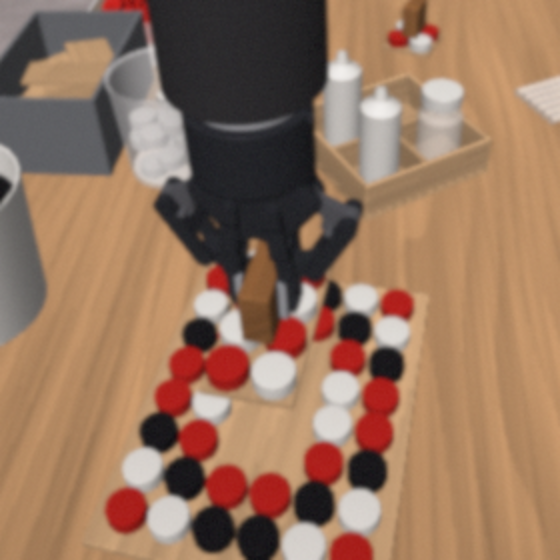

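```bash
python3 - <<'E'
from h import *
p=snapshot("side");s=get_state();z=s["eef_pos"][2]-.0418;Rz=R.from_euler("z",-.143).as_matrix()
c=np.array([s["eef_pos"][0],s["eef_pos"][1],z])
for n,uv,loc in(("red",(228,362),(.016,.048,.018)),("white",(273,370),(-.016,.048,.018)),("edgeR",(293,405),(-.032,.064,0)),("blocktopL",(242,294),(.011,.03,.063)),("blockbotR",(274,342),(-.011,.03,.018))):
    px=(120+uv[0]/2-.25,140+uv[1]/2-.25); X=at(p,px,z+loc[2]); e=X-c-Rz@np.array(loc)
    print(n,np.round(px,1),"pred",proj(p,c+Rz@np.array(loc)).round(1),"err world",e[:2].round(4))
E
```

```text
red [233.8 320.8] pred [232.2 321.1] err world [-0.0019 -0.0007]
white [256.2 324.8] pred [255.7 325.1] err world [-0.0006 -0.0006]
edgeR [266.2 342.2] pred [265.4 345.6] err world [-0.0006 -0.0051]
blocktopL [240.8 286.8] pred [236.7 288.5] err world [-0.0047 -0.0033]
blockbotR [256.8 310.8] pred [255.6 313.6] err world [-0.001  -0.0049]
```

```bash

python3 -m inch '[[[-0.1,-0.05,0.5],[0,0,0]],[[-0.1,0,1],[0,0,0]],[[0,0,1],[0,0,0]],[[0,0,1],[0,0,0]],[[0,0,1],[0,0,0]],[[0,0,0.5],[0,0,0]],[[0,0,0],[0,0,0]],[[0,0,0],[0,0,0]]]'
python3 plan.py .582 .2552 .08 -.143
```

```text
time_s: 31.75
eef_pos: [0.5831, 0.2575, 0.0909]
tool_rot: [2.057, -2.373, 0.0]
ft_force: [0.8, 0.0, -0.7]
grip_width: 0.254
grasp_force: 58.8
t 31.75 pos [0.5831 0.2575 0.0909] cyaw 2.999 q [ 0.72  0.43 -0.26  0.   -0.88 -0.86] ft [ 0.8  0.  -0.7]
turn [ 0.001 -0.001  0.   ] shift now [0.24 0.08 1.09] shift after turn [0.24 0.08 1.09]
```

```bash

python3 -m inch '[[[0,0,0.4],[0,0,0]],[[0,0,0.4],[0,0,0]],[[0,0,0.3],[0,0,0]],[[0,0,0],[0,0,0]],[[0,0,0],[0,0,0]],[[0,0,0],[0,0,0]],[[0,0,0],[0,0,0]],[[0,0,0],[0,0,0]]]'
python3 - <<'E'
from h import *
p=snapshot("side");s=get_state();print(s["ft_force"])
a=cv2.resize(p["color"][200:400,150:350,::-1],None,fx=3,fy=3,interpolation=cv2.INTER_CUBIC)
cv2.imwrite("pics/h2.png",a)
z=s["eef_pos"][2]-.0418;Rz=R.from_euler("z",-.143).as_matrix();c=np.array([s["eef_pos"][0],s["eef_pos"][1],z])
for loc in((.016,.048,.018),(-.016,.048,.018),(-.032,.064,0),(.032,.064,0)):print(((proj(p,c+Rz@np.array(loc))-[150,200])*3).round())
E
```

```text
time_s: 32.42
eef_pos: [0.5833, 0.2577, 0.0807]
tool_rot: [-2.057, 2.374, -0.0]
ft_force: [-0.1, 1.1, -1.4]
grip_width: 0.252
grasp_force: 58.8
[ 0.26064111  0.32789354 -1.9141363 ]
[259. 448.]
[325. 459.]
[352. 517.]
[220. 492.]
```

View pics/h2.png

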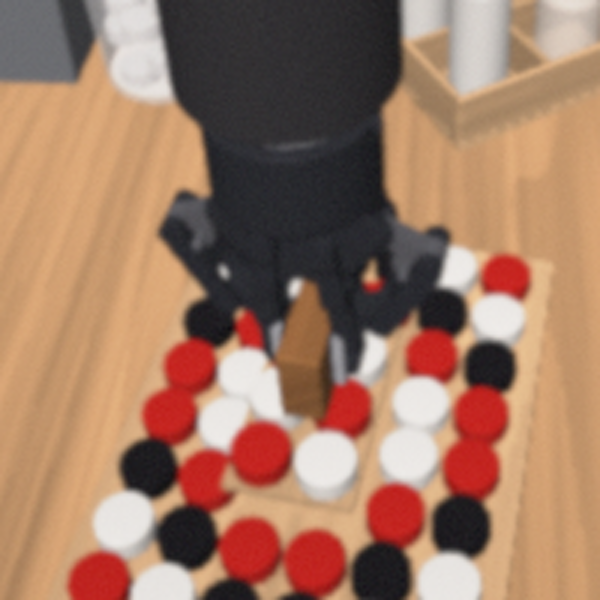

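```bash

python3 -m inch '[[[0.1,0.05,0],[0,0,0]],[[0.05,0.05,0],[0,0,0]],[[0,0,0],[0,0,0]],[[0,0,0],[0,0,0]],[[0,0,0],[0,0,0]],[[0,0,0],[0,0,0]],[[0,0,0],[0,0,0]],[[0,0,0],[0,0,0]]]'
python3 -m inch '[[[0,0,0],[0,0,0]],[[0,0,0],[0,0,0]],[[0,0,0],[0,0,0]],[[0,0,0],[0,0,0]],[[0,0,0],[0,0,0]],[[0,0,0],[0,0,0]],[[0,0,0],[0,0,0]],[[0,0,0],[0,0,0]]]'
python3 -c "
from rig import *
print(close_job())"
```

```text
time_s: 33.13
eef_pos: [0.582, 0.2563, 0.0805]
tool_rot: [2.057, -2.374, -0.0]
ft_force: [-0.8, 0.0, -2.0]
grip_width: 0.248
grasp_force: 58.8
time_s: 33.8
eef_pos: [0.582, 0.2563, 0.0805]
tool_rot: [2.057, -2.374, -0.0]
ft_force: [-0.5, 0.2, -1.6]
grip_width: 0.249
grasp_force: 58.8
the job is handed in; nothing more can be done
None
```

Job handed in at 33.8 s, verdict not reported: both glue bottles stand upright in separate free crate compartments, let go, and the arm holds the fitting piece still over the gap, about 17 mm above the caps and about 1–2 mm off centre by my measurements.

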